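Hold the sprung jaw open at the red mark

ROBOT

A 7-joint arm with a two-finger parallel gripper is mounted at the origin on a cart in front of the work surface, level with it; the furniture and walls round the work are solid. World frame = base frame: x ahead of the robot, y to its left, z up, the work surface at z = 0. Lengths are in m, angles in rad, forces in N, time in s.
With the tool pointing down it reaches from about 0.425 to 0.875 m from the base axis. Payload 4.7 kg.
Tool frame: the origin (TCP) lies at the very end of the fingers, on their centre line; the grasp point (between the pads) lies env.pinch_z behind it (env.pinch_z is the distance from the TCP to the grasp point, in m); z points along the fingers, y is the line along which they close (so a half turn about z gives the same grasp; the last joint's range is limited). The gripper opens to 87 mm and grips with 3 to 60 N. Pads are 19 mm wide; open, the fingers measure 117 mm over their backs; the gripper's body (75 mm by 190 mm) begins 51 mm behind the grasp point.
Start: joints at [-1.297, 0.321, -0.07, 1.45, 0.023, 1.371, -0.057], TCP at [0.167, 0.628, 0.223] pointing down, gripper open.
Joint ranges: [-2.86, 2.86], [-0.3, 2.09], [-1.38, 1.24], [0.06, 2.45], [-1.56, 4.7], [0.09, 2.05], [-2.69, 2.69]. Speed limits (rad/s): [2.57, 2.57, 3.14, 3.14, 3.14, 3.14, 3.14].

INTERFACE

Orientations are given as a unit quaternion [x, y, z, w].
In Python, from bench import env, capture, camera_model gives the robot as it stands (env), with the cameras as plain functions.
- The arm moves only by the tool drive_effector, called after "Emit:" as name(argument=value, ...) on one line, values as JSON. Schema: {"type":"object","properties":{"steps":{"type":"array","items":{"type":"object","properties":{"pos":{"type":"array","items":{"type":"number"},"minItems":3,"maxItems":3},"r":{"type":"array","items":{"type":"number"},"minItems":3,"maxItems":3}},"additionalProperties":false},"minItems":1,"maxItems":12},"aperture":{"type":"number"},"squeeze":{"type":"number"},"only":{"type":"string"},"quiet":{"type":"boolean"},"lines":{"type":"string"}},"required":["steps"],"additionalProperties":false}. steps is a list of rows, 1 to 12 of them, each an object with the fields pos (a list: dx, dy, dz in shares of 1 m (1.0 is 1 m)), r (a list: a rotation vector rx, ry, rz in shares of pi rad (1.0 is pi rad)); a field left out counts as zero; each row is the pose to reach, as a shift and turn from the pose commanded when the call began, along the tool's axes at that moment; what a row does not reach only later rows make up. A row lasts 1/8 s, in which the tool goes at most 0.0625 m and 0.188 rad, less where a joint would pass 70% of its speed; a pose out of reach is approached as far as the arm can. aperture is the finger opening in m, set as the call begins (left out keeps the last). The fingers move at their own pace and stop on an object; squeeze is the grip in N (left out, the last holds). Time passes only in rows, so rows that do not move let the fingers close. The tool returns the time, the measured TCP pose, the force, the opening and the grip force at its end. only (a regular expression) keeps the lines of the reply that match it, lines (a string "A,B") keeps lines A to B, and quiet returns only ok. Shift and turn numbers lie between -1 and 1, and a call with a number outside is refused. Input that does not fit is refused with a message, and nothing moves.
- env.read_state(): the state, without advancing time (a new reading comes with each control period).
- capture(name): name is "scene" or "top"; returns the picture (420x560x3 uint8, red, green, blue); there is no depth.
- camera_model(name): a dict with "fx", "fy", "cx", "cy" (pixels), "k1" (the pictures are not rectified: a ray, as slopes to the right and down, at radius r is drawn at 1 + k1 r^2 times it, then the intrinsics apply), "world_from_camera" (4x4, takes a point from camera to world coordinates). Camera axes: x right, y up, looking along -z (the intrinsics and any distortion apply to the point x, -y, -z); pixel columns grow to the right and rows downward; lengths in m; the calibration is good to about 2 mm. A picture is of the moment at which its call begins. camera_model takes no time and is no camera call.
- env.finish_job(): hands the job in; it is judged then, once.
The state is a dict: "time": time; "qpos": joint angles; "joint_velocities": joint speeds; "tau": joint torques, N m; "tool_pos": TCP position; "ee_rot": TCP orientation; "wrist_force": force on the tool from outside, world axes, zero at the start; "torque": the same for the moment, N m; "gripper_width": finger opening in m; "finger_force": force on a finger pad.
Only numpy, scipy, OpenCV 4.12 (cv2) and the standard library are available. Lean on these libraries where they do the work, as an engineer would, in place of code of your own. Each camera call takes 0.05 s, during which the arm holds its last target. There are 200 camera calls.

TASK

The blue bench holder is needed open for a colleague to load. With the jaw still closed, swing its yellow side leg fully out until it snaps into its end detent; only then pull the jaw's black handle out against the spring until the white pointer on the jaw stands level with the red mark on the scale. Finish while still holding the handle there, do not let go or shift the red mark, and leave the things standing round the holder alone.

Things in the scene. Friction and masses are not known exactly. Their poses are not given: they have to be found in the camera images.
- holder: Blue spring-jaw holder, fixed; base 275x150x12 mm. Origin on the desk; x from handle end to rear jaw, y to the leg side, z up. In its frame, mm: base x -155..120, y -75..75; rear jaw x 88..114, to z 68; front block x -152..-140, to z 46; plunger bracket by the leg hinge x -127..-99, y 89..107, to z 51; scale y -60..-72.
- jaw_handle (a point): Centre of the black upright handle on the moving jaw, 16 mm (holder x) x 60 (y) x 46 tall: at holder x -20 (jaw closed), y 0, z 72 mm (spans z 49..95); axes as the holder's. Carriage top below it at z 42; behind it (+x) 64 mm free to the jaw plate (to z 62). Take it from above, one finger in front of it and one behind.
- jaw: The moving jaw with its carriage, black handle and white pointer. Its frame coincides with the holder's when closed; it opens along the holder's -x, to a stop at 95 mm. A spring pulls it shut: about 5 N closed, 13 N at 90 mm; let go, it closes.
- jaw_pointer (a point): Tip of the white pointer on the moving jaw, at holder x 0 (jaw closed), y -61.5, z 32 mm; moves with the jaw.
- mark (a joint): Place of the red mark along the scale, m (0.045 to 0.085): the jaw opening at which the white pointer stands level with it. A stiff clip that stays where it is unless knocked.
- mark_tip (a point): Tip of the red mark that faces the white pointer's path, at holder y -63, z 32 mm; axes parallel to the holder's.
- leg (a joint): Angle of the yellow leg, rad: 0 folded along the holder's side (pointing to holder +x), grows anticlockwise from above, 1.571 end stop (pointing to holder +y). Light friction; from about 1.0 a plunger resists with up to about 5 N at the knob, before about 1.3 pushing it back, past 1.35 driving it home into the detent. Starts between 0 and 0.5.
- leg_hinge (a point): A point on the leg's vertical hinge axis, at holder x -90, y +98, z 25 mm.
- leg_knob (a point): Middle of the orange upright round knob on the leg's end, 24 mm diameter, gripping height z 36 to 62 mm, top at z 66 mm (z given: 46 mm); 120 mm from the hinge axis. The leg itself is 20 mm wide and its top is at z 24 mm.
- parts_carton: Loose bystander, to be left alone: small brown shut carton, 69 x 110 x 58 mm; origin at the centre of its underside.
- tape_brown: Loose bystander, to be left alone: roll of brown tape lying flat, 104 mm diameter, 49 mm high; origin at the centre of its underside.
- wood_stamp: Loose bystander, to be left alone: wooden hand stamp standing on its foot, 27 x 60 x 73 mm; origin at the centre of its underside.

How it is judged:
On the way:
1. the leg is swung out and seated in its end detent while the jaw is still closed (value of joint leg above 1.5 rad and x of jaw_pointer in the frame of holder above -0.012 m), for 0.2 s.
At the end, for the whole second after the job is handed in: The white pointer stands within 5 mm of the red mark (along the slide) and is still, the fingers hold the handle (more than 4 N), the leg is in its end detent (beyond 1.50 rad), the red mark is within 5 mm and each bystander within 20 mm of where it began (x of jaw_pointer in the frame of mark_tip between -0.005 and 0.005 m and value of joint leg above 1.5 rad and contact force between jaw and the fingers above 4 N and linear speed of jaw below 0.01 m/s and distance of each of parts_carton, tape_brown, wood_stamp from where it was at the start of the episode below 0.02 m and distance of mark_tip from where it was at the start of the episode below 0.005 m); the arm keeps its last pose, push and grip.
It fails at once if the jaw is pulled open (over 12 mm) while the leg is not in its end detent (not (x of jaw_pointer in the frame of holder above -0.012 m) and value of joint leg below 1.5 rad).
It fails at once if the red mark is shifted by over 5 mm (distance of mark_tip from where it was at the start of the episode above 0.005 m).
It fails at once if a bystander is moved by over 20 mm (distance of any of parts_carton, tape_brown, wood_stamp from where it was at the start of the episode above 0.02 m).
It also fails if it takes over 54 s, if anything falls off the work surface, if the arm or the gripper's body presses on something with over 40 N, if the wrist force passes 120 N, or if a joint passes its speed limit or range.

## Working session

There is one attempt and no reset: what is moved stays moved. The work goes in short steps, Python scripts to look and compute and a tool call to move; the robot and the scene stay as the last step left them, time stands still between calls to the robot, and variables do not carry over. Pictures are saved under pics/ and viewed, at most 10 in all, crops included, and the job is handed in when it is done.

```bash
mkdir -p pics; ls
```

Run:
```python
from bench import env, capture, camera_model
import cv2
s=env.read_state()
print({k:s[k] for k in("time","tool_pos","ee_rot","gripper_width")},env.pinch_z)
for n in("scene","top"):
    cv2.imwrite(f"pics/{n}0.png",capture(n)[:,:,::-1]); print(n,camera_model(n))
```

```text
bench.py
pics
{'time': 0.0, 'tool_pos': array([0.16687561, 0.62763664, 0.2214546 ]), 'ee_rot': array([ 1.29499242e-01,  9.91579047e-01, -9.66116064e-04, -7.67375118e-05]), 'gripper_width': 0.08701706086809853} 0.0187
scene {'fx': 430.37076240723223, 'fy': 430.37076240723223, 'cx': 278.14747086651596, 'cy': 207.82983062514558, 'k1': -0.12020062938650958, 'world_from_camera': array([[ 0.74498517,  0.49154009, -0.45098274,  0.16410355],
       [-0.66702797,  0.55742626, -0.49431735, -0.43907761],
       [ 0.00841283,  0.66907721,  0.74314529,  0.78016171],
       [ 0.        ,  0.        ,  0.        ,  1.        ]])}
top {'fx': 456.8245965528934, 'fy': 456.8245965528934, 'cx': 282.22276971648597, 'cy': 216.7648421792777, 'k1': -0.04949572066717704, 'world_from_camera': array([[ 0.00680184,  0.99593788, -0.08978575,  0.52688905],
       [-0.99995099,  0.00612823, -0.00777592,  0.03889594],
       [-0.0071941 ,  0.08983424,  0.99593075,  1.10546451],
       [ 0.        ,  0.        ,  0.        ,  1.        ]])}
```

View pics/top0.png

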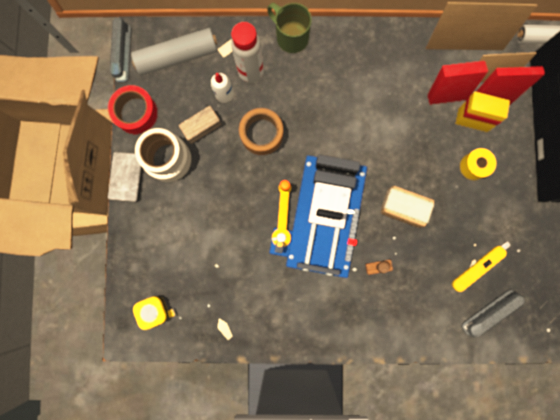

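View pics/scene0.png

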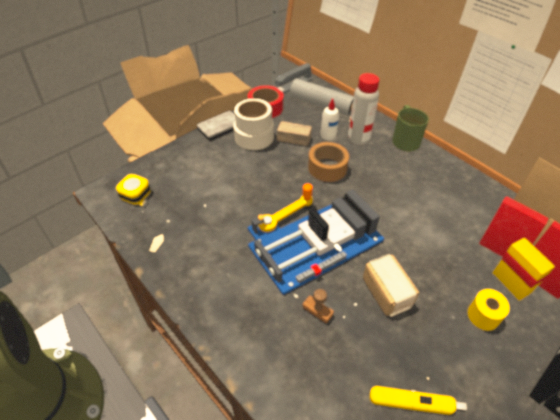

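Run:
```python
import cv2,numpy as np
a=cv2.imread("pics/top0.png")[145:285,225:445]; b=cv2.imread("pics/scene0.png")[170:330,235:435]
cv2.imwrite("pics/topc.png",cv2.resize(a,(770,490),interpolation=cv2.INTER_CUBIC))
cv2.imwrite("pics/scenec.png",cv2.resize(b,(740,592),interpolation=cv2.INTER_CUBIC))
```

```text
(no output)
```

View pics/topc.png

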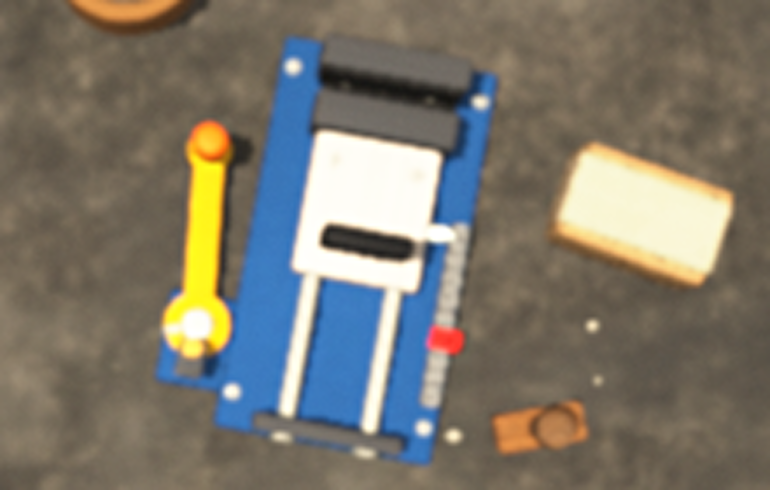

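View pics/scenec.png

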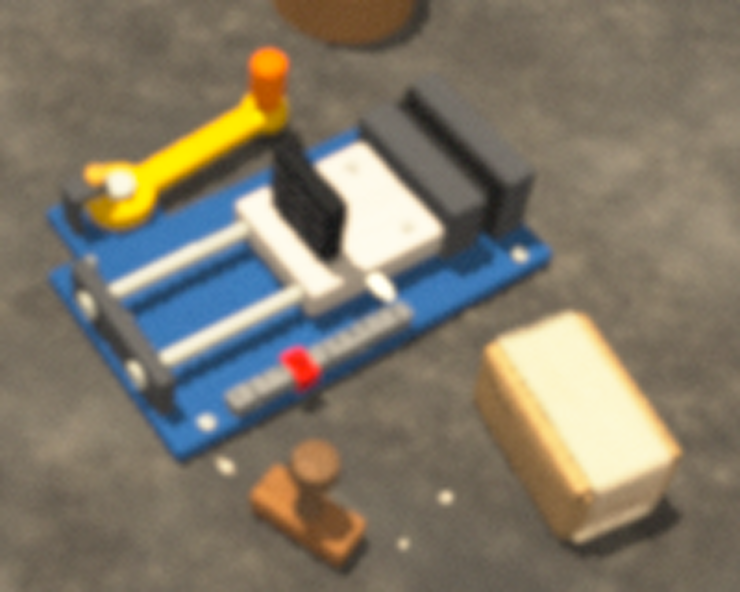

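Create h.py:
```python
import numpy as np,cv2
from bench import env, capture, camera_model
from scipy.optimize import least_squares
M={n:camera_model(n) for n in("scene","top")}
def proj(n,P):
    m=M[n];W=m["world_from_camera"];P=np.atleast_2d(P);c=(P-W[:3,3])@W[:3,:3]
    s=np.c_[c[:,0]/-c[:,2],c[:,1]/c[:,2]];r=(s**2).sum(1,keepdims=True)
    s=s*(1+m["k1"]*r);return s*[m["fx"],m["fy"]]+[m["cx"],m["cy"]]
def H(p,q):
    q=np.atleast_2d(q);c,s=np.cos(p[2]),np.sin(p[2])
    return np.c_[p[0]+c*q[:,0]-s*q[:,1],p[1]+s*q[:,0]+c*q[:,1],q[:,2]]
```

Create fit.py:
```python
from h import *
tc=lambda x,y:(225+(x+.5)/3.5-.5,145+(y+.5)/3.5-.5); sc=lambda x,y:(235+(x+.5)/3.7-.5,170+(y+.5)/3.7-.5)
A=np.array
q={'top':[((.12,.075,.012),tc(288,36)),((.12,-.075,.012),tc(497,76)),((-.155,-.075,.012),tc(432,464)),((-.155,.075,.012),tc(215,428)),((0,-.0615,.032),tc(455,233))],
'scene':[((-.155,.075,.012),sc(50,279)),((-.155,-.075,.012),sc(182,461)),((.12,-.075,.012),sc(552,255)),((0,-.0615,.032),sc(394,298))]}
f=lambda p:np.concatenate([(proj(n,H(p,A([a[0] for a in l])))-A([a[1] for a in l])).ravel() for n,l in q.items()])
r=least_squares(f,[.5,0,-.15],x_scale=[.1,.1,.1],loss='soft_l1');p=r.x;print(p,f(p).round(1))
k={'top':tc(211,138),'scene':sc(269,57)}
g=lambda a:np.concatenate([(proj(n,H(p,[-.09+.12*np.cos(a[0]),.098+.12*np.sin(a[0]),.066]))-k[n]).ravel() for n in k])
r=least_squares(g,[.2]);print('leg',r.x,r.fun.round(1))
red={}
for n in k:
    im=cv2.imread(f"pics/{n}0.png").astype(int);m=(im[...,2]>150)&(im[...,1]<70)&(im[...,0]<70)
    c=proj(n,H(p,[-.06,-.063,.03]))[0];yy,xx=np.nonzero(m);d=np.hypot(xx-c[0],yy-c[1])<20
    red[n]=(xx[d].mean(),yy[d].mean(),d.sum());print(n,red[n])
g=lambda a:np.concatenate([(proj(n,H(p,[-a[0],a[1],a[2]]))-red[n][:2]).ravel() for n in k])
r=least_squares(g,[.065,-.066,.032],x_scale=.01);print('mark',r.x,r.fun.round(1))
np.save('p.npy',p)
for nm,z,px in (('carton',.058,tc(645,205)),('stampfoot',.02,tc(540,425)),('tapetop',.049,(262,130))):
    print(nm,least_squares(lambda a:(proj('top',[a[0],a[1],z])[0]-px),[.5,0]).x.round(3))
    
for nm,z in(('knob0',0.03),):
    pass
```

```bash
python3 fit.py
```

```text
[ 0.64627009 -0.06366817 -0.16883472] [-0.7 -0.1  0.4 -0.9  0.6  0.5  0.5 -0.2  0.3  0.8 -0.8 -1.  -0.3 -0.5
  1.1 -0.9 -0.2  0.9]
leg [0.12037613] [-0.4  1.  -0.3  1.1]
top (np.float64(353.09375), np.float64(241.90625), np.int64(32))
scene (np.float64(316.20454545454544), np.float64(269.34090909090907), np.int64(44))
mark [ 0.07021905 -0.06924363  0.02708596] [-0.1  0.1  0.1 -0. ]
carton [ 0.655 -0.246]
stampfoot [ 0.509 -0.182]
tapetop [0.828 0.096]
```

Create go.py:
```python
import sys
from h import *
from scipy.spatial.transform import Rotation as R
p=np.load('p.npy');S=env.read_state();R0=R.from_quat(S["ee_rot"]);t0=S["tool_pos"]
def step(w,yaw=None):
    "tool-axes shift/rot to world TCP w; yaw=world angle of tool y (tool z down)"
    d=R0.inv().apply(np.array(w)-t0);rv=np.zeros(3)
    if yaw is not None:
        y=np.array([np.cos(yaw),np.sin(yaw),0]);z=np.array([0,0,-1.]);T=R.from_matrix(np.c_[np.cross(y,z),y,z])
        rv=(R0.inv()*T).as_rotvec()
    print(np.array(w).round(3),'->',d.round(4),rv.round(3))
def knob(a,z): return H(p,[-.09+.12*np.cos(a),.098+.12*np.sin(a),z])[0]
```

Run:
```python
from go import *
y=p[2]-np.pi/4
step([.36,.3,.22],y);step(knob(.12,.2),y)
```

```text
[0.36 0.3  0.22] -> [-0.2708 -0.2671  0.0021] [-1.000e-03  2.000e-03  2.265e+00]
[0.694 0.042 0.2  ] -> [-0.6597 -0.4304  0.0224] [-1.000e-03  2.000e-03  2.265e+00]
```

Careful with the scale: turns go in shares of pi rad. That gives: 2.1 rad / 3.1416 = 0.6685.

Emit:
drive_effector(steps=[{"pos":[-0.045, -0.045, 0], "r":[0, 0, 0.0573]}, {"pos":[-0.09, -0.09, 0], "r":[0, 0, 0.1146]}, {"pos":[-0.135, -0.135, 0], "r":[0, 0, 0.1719]}, {"pos":[-0.18, -0.18, 0], "r":[0, 0, 0.2292]}, {"pos":[-0.225, -0.225, 0], "r":[0, 0, 0.2865]}, {"pos":[-0.27, -0.267, 0], "r":[0, 0, 0.3438]}, {"pos":[-0.32, -0.29, 0], "r":[0, 0, 0.4011]}, {"pos":[-0.37, -0.31, 0], "r":[0, 0, 0.4584]}, {"pos":[-0.42, -0.33, 0], "r":[0, 0, 0.5157]}, {"pos":[-0.47, -0.35, 0], "r":[0, 0, 0.573]}, {"pos":[-0.52, -0.37, 0], "r":[0, 0, 0.6207]}, {"pos":[-0.56, -0.39, 0], "r":[0, 0, 0.6685]}], aperture=0.07)

```text
time: 1.6
tool_pos: [0.6092, 0.1059, 0.2221]
ee_rot: [0.926, 0.379, -0.0, 0.0]
wrist_force: [0.1, 0.4, 0.3]
gripper_width: 0.0702
finger_force: 0.0
```

Run:
```python
from go import *
step(knob(.12,.2),p[2]-np.pi/4)
```

```text
[0.694 0.042 0.2  ] -> [0.0157 0.1048 0.0221] [0.    0.001 0.16 ]
```

To row units: 0.16 rad / 3.1416 = 0.0509.

Emit:
drive_effector(steps=[{"pos":[0.008, 0.052, 0.01], "r":[0, 0, 0.0255]}, {"pos":[0.016, 0.105, 0.022], "r":[0, 0, 0.0509]}, {"pos":[0.016, 0.105, 0.06], "r":[0, 0, 0.0509]}, {"pos":[0.016, 0.105, 0.1], "r":[0, 0, 0.0509]}, {"pos":[0.016, 0.105, 0.14], "r":[0, 0, 0.0509]}, {"pos":[0.016, 0.105, 0.17], "r":[0, 0, 0.0509]}, {"pos":[0.016, 0.105, 0.188], "r":[0, 0, 0.0509]}, {"pos":[0.016, 0.105, 0.188], "r":[0, 0, 0.0509]}])

```text
time: 2.6
tool_pos: [0.6923, 0.0442, 0.033]
ee_rot: [0.952, 0.306, -0.001, -0.0]
wrist_force: [1.2, -0.1, 0.8]
gripper_width: 0.0698
finger_force: 0.0
```

Emit:
drive_effector(steps=[{}, {}, {}, {}, {}, {}], aperture=0.01, squeeze=12)

```text
time: 3.35
tool_pos: [0.6943, 0.0438, 0.0349]
ee_rot: [0.952, 0.306, 0.001, 0.001]
wrist_force: [2.7, -0.3, -0.5]
gripper_width: 0.023
finger_force: 12.0
```

```bash
python3 - <<'E'
from go import *
cv2.imwrite("pics/g1.png",cv2.resize(capture("scene")[120:330,200:440,::-1],None,fx=2.5,fy=2.5))
print(H(p,[[-.09,.098,.03]]))
for a in np.arange(.2,1.65,.12): step(knob(a,t0[2]))
E
```

```text
[[0.57401709 0.04806143 0.03      ]]
[0.694 0.052 0.035] -> [ 0.0043 -0.0067 -0.    ] [0. 0. 0.]
[0.693 0.066 0.035] -> [ 0.0116 -0.0191 -0.    ] [0. 0. 0.]
[0.69  0.08  0.035] -> [ 0.0173 -0.0323 -0.    ] [0. 0. 0.]
[0.685 0.094 0.035] -> [ 0.0215 -0.0461 -0.    ] [0. 0. 0.]
[0.679 0.107 0.035] -> [ 0.0239 -0.0603 -0.0001] [0. 0. 0.]
[0.671 0.119 0.035] -> [ 0.0246 -0.0746 -0.0001] [0. 0. 0.]
[0.662 0.13  0.035] -> [ 0.0236 -0.089  -0.0001] [0. 0. 0.]
[0.651 0.14  0.035] -> [ 2.090e-02 -1.031e-01 -1.000e-04] [0. 0. 0.]
[0.64  0.148 0.035] -> [ 0.0165 -0.1168 -0.0002] [0. 0. 0.]
[0.627 0.156 0.035] -> [ 0.0105 -0.1299 -0.0002] [0. 0. 0.]
[0.614 0.161 0.035] -> [ 0.003  -0.1422 -0.0002] [0. 0. 0.]
[0.6   0.165 0.035] -> [-0.0059 -0.1535 -0.0003] [0. 0. 0.]
[0.586 0.167 0.035] -> [-0.0161 -0.1636 -0.0003] [0. 0. 0.]
```

View pics/g1.png

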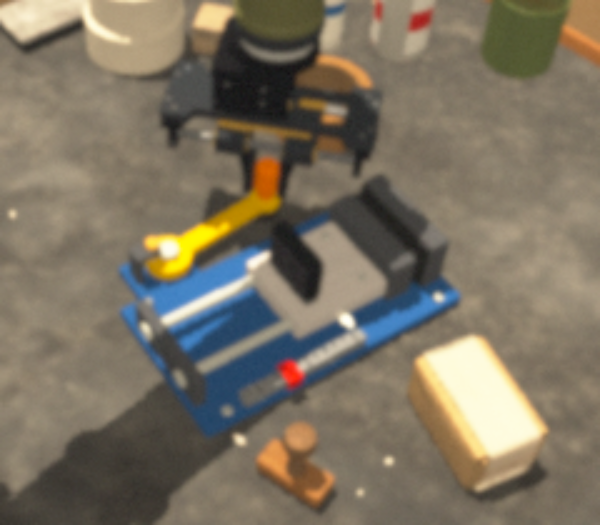

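The orange knob (crop px ~267,175) is between the fingers; the gripper clears the tape and jaw. I'll swing the first half now.

Emit:
drive_effector(steps=[{"pos":[0.004, -0.007, 0]}, {"pos":[0.0115, -0.019, 0]}, {"pos":[0.017, -0.032, 0]}, {"pos":[0.0215, -0.046, 0]}, {"pos":[0.024, -0.06, 0]}, {"pos":[0.0245, -0.075, 0]}, {"pos":[0.0235, -0.089, 0]}, {"pos":[0.0235, -0.089, 0]}], squeeze=18)

```text
time: 4.4
tool_pos: [0.6601, 0.1323, 0.0354]
ee_rot: [0.952, 0.307, 0.0, -0.001]
wrist_force: [2.1, 0.8, 3.2]
gripper_width: 0.0232
finger_force: 18.0
```

```bash
python3 - <<'E'
from go import *
d=t0[:2]-H(p,[[-.09,.098,.03]])[0,:2];print('r',np.hypot(*d),'a',np.arctan2(d[1],d[0])-p[2])
for a in np.arange(1.0,1.62,.1): step(knob(a,t0[2]))
E
```

```text
r 0.12039974852205736 a 0.9432333775639679
[0.655 0.137 0.035] -> [-0.0016 -0.0066  0.    ] [0. 0. 0.]
[0.646 0.144 0.035] -> [-0.0047 -0.0182  0.    ] [0. 0. 0.]
[0.636 0.151 0.035] -> [-0.0089 -0.0295  0.    ] [0. 0. 0.]
[0.625 0.157 0.035] -> [-0.0142 -0.0402  0.    ] [0. 0. 0.]
[0.614 0.161 0.035] -> [-0.0205 -0.0504  0.0001] [0. 0. 0.]
[0.602 0.165 0.035] -> [-0.0278 -0.0599  0.0001] [0. 0. 0.]
[0.591 0.167 0.035] -> [-0.0361 -0.0686  0.0001] [0. 0. 0.]
```

Emit:
drive_effector(steps=[{"pos":[-0.0016, -0.0066, 0]}, {"pos":[-0.0047, -0.018, 0]}, {"pos":[-0.009, -0.0295, 0]}, {"pos":[-0.014, -0.04, 0]}, {"pos":[-0.0205, -0.0505, 0]}, {"pos":[-0.028, -0.06, 0]}, {"pos":[-0.035, -0.0675, 0]}, {"pos":[-0.035, -0.0675, 0]}, {"pos":[-0.035, -0.0675, 0]}])

```text
time: 5.52
tool_pos: [0.5928, 0.165, 0.0352]
ee_rot: [0.952, 0.306, 0.0, -0.0]
wrist_force: [2.6, -0.2, 7.0]
gripper_width: 0.0232
finger_force: 18.0
```

```bash
python3 - <<'E'
from go import *
d=t0[:2]-H(p,[[-.09,.098,.03]])[0,:2];print('r',np.hypot(*d),'a',np.arctan2(d[1],d[0])-p[2])
E
```

```text
r 0.1184136010361219 a 1.5801395369448938
```

Emit:
drive_effector(steps=[{}, {}, {}, {"pos":[0, 0, -0.05]}, {"pos":[0, 0, -0.1]}, {"pos":[0, 0, -0.14]}, {"pos":[0, 0, -0.14]}], aperture=0.07)

```text
time: 6.4
tool_pos: [0.5947, 0.1652, 0.1781]
ee_rot: [0.952, 0.306, 0.003, -0.001]
wrist_force: [-0.0, 0.4, -0.5]
gripper_width: 0.0697
finger_force: 0.0
```

```bash
python3 - <<'E'
from go import *
cv2.imwrite("pics/g2.png",cv2.resize(capture("top")[145:285,225:445,::-1],(770,490)))
for z in(.16,.053): step(H(p,[-.02,0,z])[0],p[2])
E
```

```text
[ 0.627 -0.06   0.16 ] -> [-0.1055  0.2019  0.0176] [ 0.003 -0.005 -0.78 ]
[ 0.627 -0.06   0.053] -> [-0.1062  0.2018  0.1246] [ 0.003 -0.005 -0.78 ]
```

View pics/g2.png

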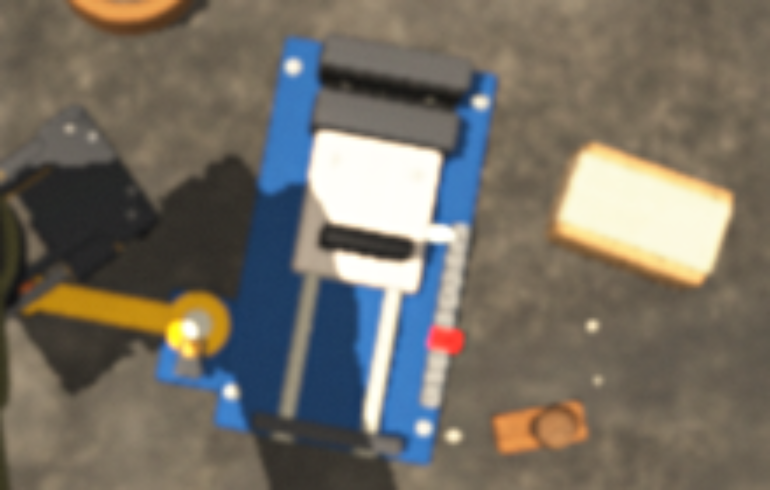

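The leg points out to about (30,300) and the jaw is closed. I'll move over the handle, and check the leg angle from there.

To row units: -0.78 rad / 3.1416 = -0.2483.

Emit:
drive_effector(steps=[{"pos":[-0.02, 0.04, 0], "r":[0, 0, -0.0477]}, {"pos":[-0.04, 0.08, 0], "r":[0, 0, -0.0955]}, {"pos":[-0.06, 0.12, 0], "r":[0, 0, -0.1432]}, {"pos":[-0.08, 0.16, 0.01], "r":[0, 0, -0.191]}, {"pos":[-0.1, 0.19, 0.017], "r":[0, 0, -0.2387]}, {"pos":[-0.1058, 0.202, 0.017], "r":[0.001, -0.0016, -0.2483]}, {"pos":[-0.1058, 0.202, 0.017], "r":[0.001, -0.0016, -0.2483]}])

```text
time: 7.32
tool_pos: [0.6232, -0.0625, 0.1555]
ee_rot: [0.765, 0.644, -0.004, -0.002]
wrist_force: [-0.0, 0.8, -0.8]
gripper_width: 0.0701
finger_force: 0.0
```

```bash
python3 - <<'E'
from go import *
for z in(.16,.053): step(H(p,[-.02,0,z])[0],p[2])
im=capture("scene");m=im.astype(int);b=(m[...,0]>130)&(m[...,2]<60)&(m[...,1]>50)
for a in(1.3,1.4,1.5,1.571): 
    k=knob(a,.066);print(a,proj("scene",k).round(1))
o=im[...,::-1].copy()[160:330,180:440];o=cv2.resize(o,None,fx=3,fy=3)
for a,c in((1.35,(255,0,0)),(1.571,(0,0,255))):
    for z in(.024,.066):
        u=((proj("scene",knob(a,z))[0]-[180,160]+.5)*3).astype(int);cv2.circle(o,tuple(map(int,u)),2,c,-1)
cv2.imwrite("pics/g3.png",o)
E
```

```text
[ 0.627 -0.06   0.16 ] -> [ 0.0027  0.0029 -0.0045] [-0.008  0.004 -0.003]
[ 0.627 -0.06   0.053] -> [0.0032 0.0037 0.1025] [-0.008  0.004 -0.003]
1.3 [[253.2 174.2]]
1.4 [[248.4 175.3]]
1.5 [[243.8 176.8]]
1.571 [[240.6 178. ]]
```

View pics/g3.png

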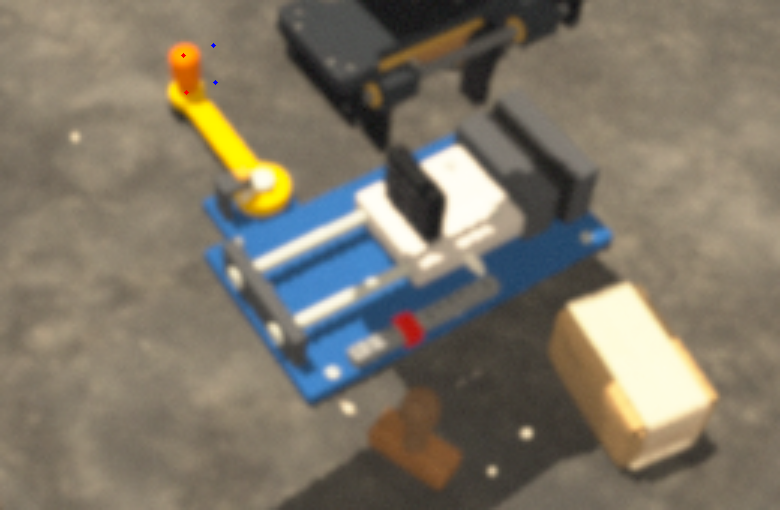

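The knob top (183,55) sits on the 1.571 prediction, so the leg is seated. Descending on the handle.

Emit:
drive_effector(steps=[{"pos":[0.003, 0.0035, 0.02]}, {"pos":[0.003, 0.0035, 0.045]}, {"pos":[0.003, 0.0035, 0.07]}, {"pos":[0.003, 0.0035, 0.09]}, {"pos":[0.003, 0.0035, 0.1]}, {"pos":[0.003, 0.0035, 0.1]}])

```text
time: 8.12
tool_pos: [0.6276, -0.0586, 0.0567]
ee_rot: [0.764, 0.645, -0.003, -0.001]
wrist_force: [0.6, 0.2, 0.8]
gripper_width: 0.0702
finger_force: 0.0
```

Emit:
drive_effector(steps=[{}, {}, {}, {}, {}, {}], aperture=0.005, squeeze=40)

```text
time: 8.88
tool_pos: [0.628, -0.059, 0.0575]
ee_rot: [0.764, 0.645, -0.003, -0.001]
wrist_force: [0.3, -0.3, 0.2]
gripper_width: 0.0176
finger_force: 0.0
```

Run:
```python
from go import *
print(((t0-[p[0],p[1],0])@np.c_[[np.cos(p[2]),np.sin(p[2]),0],[-np.sin(p[2]),np.cos(p[2]),0]]).round(4))
c,s=np.cos(p[2]),np.sin(p[2]);step(t0+np.array([-c,-s,0])*.070)
```

```text
[-0.0188  0.0015]
[ 0.559 -0.047  0.058] -> [-0.     -0.07    0.0003] [0. 0. 0.]
```

Emit:
drive_effector(steps=[{"pos":[0, 0, 0.001]}, {"pos":[0, 0, 0.003]}, {"pos":[0, 0, 0.003]}])

```text
time: 9.25
tool_pos: [0.6274, -0.0589, 0.0574]
ee_rot: [0.765, 0.645, -0.003, -0.002]
wrist_force: [-10.0, 2.5, 17.0]
gripper_width: 0.0161
finger_force: 40.0
```

Emit:
drive_effector(steps=[{"pos":[0, -0.007, 0]}, {"pos":[0, -0.014, 0]}, {"pos":[0, -0.021, 0]}, {"pos":[0, -0.028, 0]}, {"pos":[0, -0.035, 0]}, {"pos":[0, -0.042, 0]}, {"pos":[0, -0.049, 0]}, {"pos":[0, -0.055, 0]}, {"pos":[0, -0.06, 0]}, {"pos":[0, -0.064, 0]}, {"pos":[0, -0.064, 0]}, {"pos":[0, -0.064, 0]}])

```text
time: 10.75
tool_pos: [0.5702, -0.0485, 0.0574]
ee_rot: [0.764, 0.645, 0.001, 0.003]
wrist_force: [8.5, -1.1, 2.6]
gripper_width: 0.0158
finger_force: 40.2
```

Run:
```python
from go import *
print(((t0-[p[0],p[1],0])@np.c_[[np.cos(p[2]),np.sin(p[2]),0],[-np.sin(p[2]),np.cos(p[2]),0]]).round(4))
a=cv2.resize(capture("top")[185:275,315:385,::-1],None,fx=5.5,fy=5.5,interpolation=cv2.INTER_CUBIC);b=cv2.resize(capture("scene")[235:325,270:342,::-1],None,fx=5.5,fy=5.5,interpolation=cv2.INTER_CUBIC)
cv2.imwrite("pics/g4.png",np.hstack([a,b]));print(a.shape)
```

```text
[-0.0775  0.0022]
(495, 385, 3)
```

View pics/g4.png

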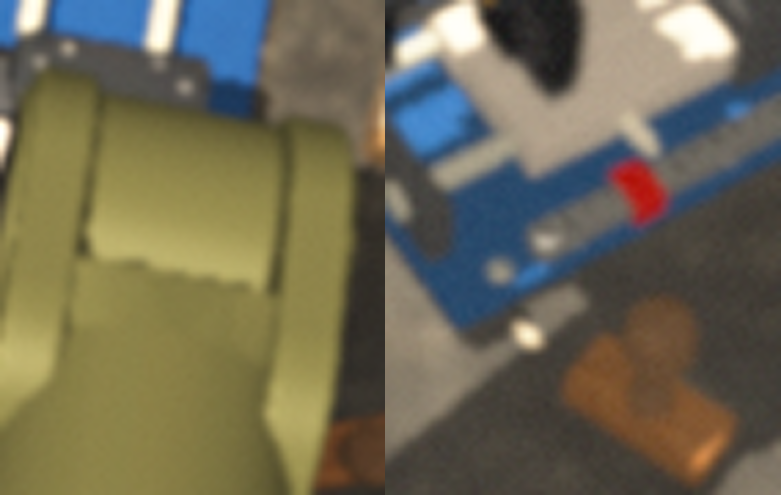

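Run:
```python
from go import *
px=lambda x,y:np.array([270+(x-385+.5)/5.5-.5,235+(y+.5)/5.5-.5])
for n,q in(('ptr',px(650,153)),('mark',px(631,167))):
    r=least_squares(lambda a:proj("scene",H(p,[-a[0],a[1],.032]))[0]-q,[.06,-.06],x_scale=.01);print(n,r.x.round(4))
for o in(.055,.058,.06,.065,.07,.075): print(o,((proj("scene",H(p,[-o,-.0615,.032]))[0]-[270,235])*5.5+[385,0]).round(0))
```

```text
ptr [ 0.0596 -0.0591]
mark [ 0.0696 -0.0606]
0.055 [661. 150.]
0.058 [655. 153.]
0.06 [651. 155.]
0.065 [640. 161.]
0.07 [629. 167.]
0.075 [619. 173.]
```

The pointer (650,153) stands about 10.5 mm short of the mark (631,167). I'll pull that much further.

Emit:
drive_effector(steps=[{"pos":[0, -0.004, 0]}, {"pos":[0, -0.008, 0]}, {"pos":[0, -0.011, 0]}, {"pos":[0, -0.011, 0]}, {"pos":[0, -0.011, 0]}, {"pos":[0, -0.011, 0]}, {"pos":[0, -0.011, 0]}, {"pos":[0, -0.011, 0]}])

```text
time: 11.85
tool_pos: [0.5597, -0.0466, 0.0574]
ee_rot: [0.764, 0.645, 0.002, 0.003]
wrist_force: [10.3, 0.6, 1.4]
gripper_width: 0.0156
finger_force: 40.2
```

Run:
```python
from go import *
print(((t0-[p[0],p[1],0])@np.c_[[np.cos(p[2]),np.sin(p[2]),0],[-np.sin(p[2]),np.cos(p[2]),0]]).round(4))
b=cv2.resize(capture("scene")[235:310,270:342,::-1],None,fx=8,fy=8,interpolation=cv2.INTER_CUBIC)
cv2.imwrite("pics/g5.png",b)
for o in(.065,.07,.075): print(o,((proj("scene",H(p,[-o,-.0615,.032]))[0]-[270,235])*8).round(0))
```

```text
[-0.0882  0.0023]
0.065 [371. 234.]
0.07 [355. 243.]
0.075 [340. 251.]
```

View pics/g5.png

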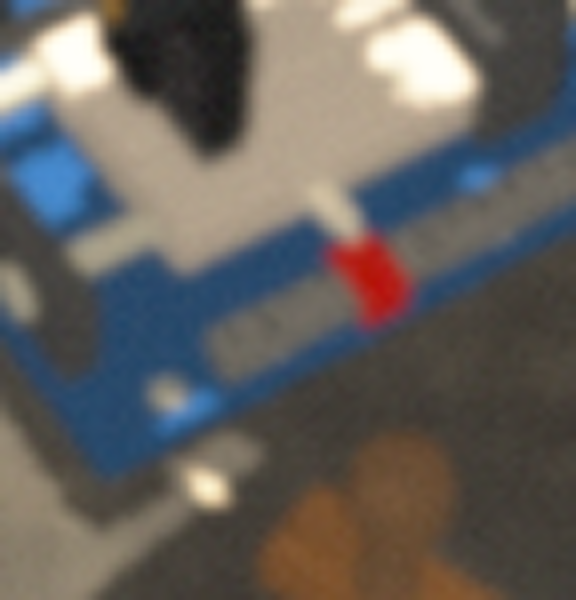

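The white pointer tip (352,237) meets the middle of the red mark's near edge (353,246), so they are level to within 1–2 mm. Handing in.

```bash
python3 -c "
from bench import env, capture, camera_model
print(env.finish_job())"
```

```text
the job is handed in; nothing more can be done
None
```

I swung the yellow leg into its end detent with the jaw still closed, then pulled the handle out about 70 mm until the white pointer stood level with the red mark, to within about 2 mm by camera. I handed the job in at about 12 s with the handle still gripped at 40 N; the hand-in returned no verdict.

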